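# Press a driver board into the corner of its test nest and hold it there

## Robot

A 6-joint arm with a two-finger parallel gripper is mounted at the origin on a cart in front of the work surface, level with it; the furniture and walls round the work are solid. World frame = base frame: x ahead of the robot, y to its left, z up, the work surface at z = 0. Lengths are in mm, angles in rad, forces in N, time in s.
With the tool pointing down it reaches from about 300 to 775 mm from the base axis. Payload 14.6 kg.
Tool frame: the origin (TCP) lies at the centre of the arm's flange, where the gripper is bolted on; the fingertips stand 199 mm ahead of it and the grasp point (between the pads) lies 180 mm ahead of it; z points along the fingers, y is the line along which they close (so a half turn about z gives the same grasp; the last joint's range is limited). The gripper opens to 94 mm and grips with 3 to 60 N. Pads are 16 mm wide; open, the fingers measure 119 mm over their backs; the gripper's body (75 mm by 177 mm) begins 78 mm behind the grasp point.
Start: joints at [1.114, 0.3, 1.521, -0, 1.321, -0.067], TCP at [208.999, 508.734, 404.646] pointing down, gripper open.
Joint ranges: [-3.03, 3.03], [-0.79, 2.21], [0.23, 2.52], [-1.04, 4.18], [0, 3.07], [-2.55, 2.55]. Speed limits (rad/s): [2.22, 2.22, 2.57, 3.14, 3.14, 3.14].

## Interface

Orientations are given as [roll, pitch, yaw] about the fixed x, y, z axes, in that order (R = Rz(yaw) Ry(pitch) Rx(roll)).
In Python, from cell import manip, optics, workorder gives the robot as it stands.
- The arm moves only by the tool step_arm, never from a script. Its argument "increments" is a list that holds one entry, the list of rows, each a list of 7 numbers: the turn, a rotation vector about the tool's x, y, z as a fraction of full scale, then the shift along the tool's x, y, z as a fraction of full scale, then the closure, from -1 (fully open) to 1 (shut). In form: [[[wx, wy, wz, tx, ty, tz, fingers], ...]]. A call has 1 to 5 rows; each row shifts and turns the commanded pose from where the row before left it, along the tool's axes as they then stand; what a row does not reach is not made up. Full scale, the value 1, is 40 mm for a shift and 45 degrees for a turn. A row lasts 1/10 s, in which the tool goes at most 50 mm and 8.59 degrees, less where a joint would pass 70% of its speed; a pose out of reach is approached as far as the arm can. A call with a number of a shift or a turn outside -1 to 1 is refused whole. A call with a gripper value outside its range is refused whole. The fingers move at their own pace and stop on an object; "newtons" is the grip in N (left out, the last holds). Time passes only in rows, so rows that do not move let the fingers close. It gives the time, the measured TCP pose, the force, the opening and the grip force at its end, in the units of the state.
- manip.read_state(): the state, without advancing time (a new reading comes with each control period).
- optics.camera(name): name is "scene" or "top" or "wrist"; returns a dict with "frame" (384x512x3 uint8, red, green, blue), "range_z" (384x512 float32, mm along the optical axis (not along the pixel's ray), 0 where there is no reading), "mtx" (3x3 intrinsics, pixels), "cam_to_world" (4x4, takes a point from camera to world coordinates). Camera axes: x right, y down, z forward; pixel columns grow to the right and rows downward; lengths in mm; the calibration is good to about 2 mm. The wrist camera is an equidistant fisheye: a pixel r from the principal point sees the ray r / f radians off the axis. A picture is of the moment at which its call begins.
- workorder.sign_off(): hands the job in; it is judged then, once.
The state is a dict: "clock": time; "joints": joint angles; "qd": joint speeds; "effort": joint torques, N m; "eef_pos": TCP position; "eef_rot": TCP orientation; "wrist_force": force on the tool from outside, world axes, zero at the start; "moment": the same for the moment, N m; "finger_gap": finger opening in mm; "finger_force": force on a finger pad.
Only numpy, scipy, OpenCV 4.12 (cv2) and the standard library are available. Lean on these libraries where they do the work, as an engineer would, in place of code of your own. Each camera call takes 0.05 s, during which the arm holds its last target. There are 200 camera calls.

## Task

Pick up the driver board by its black heat sink, lay it flat on the small blue test nest (the plate with two steel stops, not the large clamp fixture) and slide it into the corner, long edge against the long stop and short edge against the short stop (either way round), so that both brass spring contacts are pushed in and the board sits flush on both stops at once. Finish holding it there: keep the grip on the heat sink and keep pressing against both stops, firmly but without forcing, because the contacts push the board away when the pressure goes. Leave the other things on the bench where they are.

Things in the scene. Friction and masses are not known exactly. Their poses are not given: they have to be found in the camera images.
- board: driver board, 0.14-0.28 kg: aluminium plate with green circuit board, 90 (x) x 64 (y) x 10 mm. Origin: centre of underside. Black heat sink mid-board, 36 (x) x 26 (y) mm, from 10 to 42 mm above the underside: pinch it from above on its flat faces y = +-13 mm; beside them the board is clear. Parts up to 24 mm high only beyond 26 mm from the centre along x. Starts flat on the bench, any yaw
- nest: fixed test nest: blue deck 150 (x) x 130 (y) x 12 mm, origin at centre of its underside, turned up to 0.6 rad. Two steel stops on the deck, 10 mm high, 14 mm thick: short one at the +x end, inner face x = +55 mm (y -35 to +41 mm); long one at the +y side, inner face y = +45 mm (x -50 to +50 mm). Other sides open; white lines mark the rest of the board's outline
- seat (a point): on the deck, 12 mm above the bench, at x = +10, y = +13 mm of the nest, same axes as the nest: where the board's origin lies when it is flat and home against both stops (board's x along the nest's x, either way round)
- end_stop: the short polished steel stop at the nest's +x end, 76 x 14 x 10 mm; origin at the centre of its underside. The board's plate slides easily on stops and deck (friction about 0.2), yet a hard push on one stop hinders sliding along it: seat one side lightly, then the other; 10 to 20 N on each is plenty, over 60 N is forcing it
- side_stop: the long steel stop at the nest's +y side, 100 x 14 x 10 mm; origin at the centre of its underside
- end_contact (a joint): brass spring contact, 7 mm across, sticking 6 mm out of the short stop, 5 mm above the deck; 0 = fully out, grows (m) as the board pushes it towards the nest's +x, about 0.006 when the board is flush on the stop. Pushes back with 1.6 N at 0, 4 N at 0.006
- side_contact (a joint): the same kind of spring contact in the long stop, pushed in towards +y of the nest, 0.006 when the board is flush
- tape: roll of black tape lying flat, 64 mm across, 18 mm high, origin under its centre; leave alone
- spool: blue spool of solder wire, 66 x 86 x 40 mm with its loose wire end; leave alone
- meter: yellow and black hand multimeter on its back, 128 x 66 x 40 mm; leave alone
Mind the look-alikes: they are no part of the job. Of the things that look like the nest, the largest one is meant.

How it is judged:
By the outcome, as a careful person would: the job done as asked, in the order asked, and still so for the second after the job is handed in, while the arm keeps its last pose, push and grip.
It also fails if it takes over 45 s, if anything falls off the work surface, if the arm or the gripper's body presses on something with over 40 N, if the wrist force passes 120 N, or if a joint passes its speed limit or range.

## Working session

There is one attempt and no reset: what is moved stays moved. The work goes in short steps, Python scripts to look and compute and a tool call to move; the robot and the scene stay as the last step left them, time stands still between calls to the robot, and variables do not carry over. Pictures are saved under pics/ and viewed, at most 10 in all, crops included, and the job is handed in when it is done.

Besides the shell and the picture viewer there is one more tool, called after ">>>" as name([rows], argument=value, ...), one row to a line, values as JSON. step_arm: Moves the arm, as the interface text tells. Its arguments: {"type":"object","properties":{"increments":{"type":"array","items":{"type":"array","items":{"type":"array","items":{"type":"number"}}}},"newtons":{"type":"number"}},"required":["increments"]}

```bash
mkdir -p pics; ls; python3 - <<'E'
from cell import manip, optics
import cv2, numpy as np, pickle
d={}
for n in("scene","top"):
    c=optics.camera(n); d[n]=c
    print(n,c["mtx"].tolist(),np.round(c["cam_to_world"],3).tolist())
pickle.dump(d,open("c0.pkl","wb"))
im=np.hstack([d[n]["frame"] for n in d])[:,:,::-1]
cv2.imwrite("pics/a.png",d["top"]["frame"][:,:,::-1]); cv2.imwrite("pics/b.png",d["scene"]["frame"][:,:,::-1])
print(manip.read_state())
E
```

```text
pics
scene [[398.63777573573964, 0.0, 260.6705990061772], [0.0, 398.63777573573964, 188.25316781888898], [0.0, 0.0, 1.0]] [[0.453, -0.7, 0.552, 57.903], [-0.892, -0.353, 0.283, -356.464], [-0.003, -0.62, -0.784, 759.914], [0.0, 0.0, 0.0, 1.0]]
top [[374.62559178466256, 0.0, 254.7285424053229], [0.0, 374.62559178466256, 186.33417216097843], [0.0, 0.0, 1.0]] [[-0.028, -0.993, 0.119, 429.22], [-1.0, 0.028, -0.006, -62.65], [0.003, -0.119, -0.993, 1144.788], [0.0, 0.0, 0.0, 1.0]]
{'clock': 0.1, 'joints': array([ 1.11440288e+00,  3.00424465e-01,  1.52149550e+00,  3.24115399e-05,
        1.32067025e+00, -6.65709003e-02]), 'qd': array([ 7.73118667e-04,  5.29863383e-05, -3.38505505e-03, -4.05283004e-04,
       -1.70793518e-03,  2.11756604e-03]), 'effort': array([ 2.76615159e-03, -5.32648158e+01, -3.53280330e+01,  7.09831389e-02,
        2.35075923e-02, -1.03537241e-04]), 'eef_pos': array([208.99036371, 508.72493848, 404.14800477]), 'eef_rot': array([-3.14059939e+00, -9.76851864e-05,  2.75176202e+00]), 'wrist_force': array([-0.33953335,  0.23719927,  0.42446935]), 'moment': array([-0.12058343, -0.02734837,  0.01654668]), 'finger_force': 0.0, 'finger_gap': 94.26504371656642}
```

View pics/a.png

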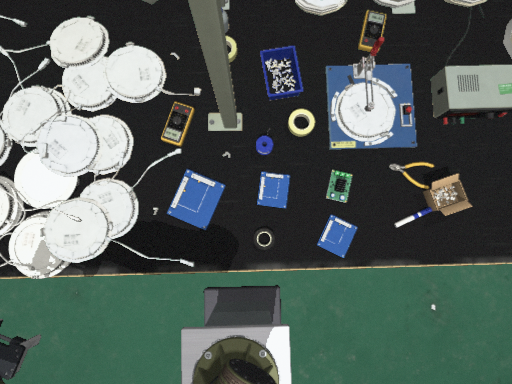

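View pics/b.png

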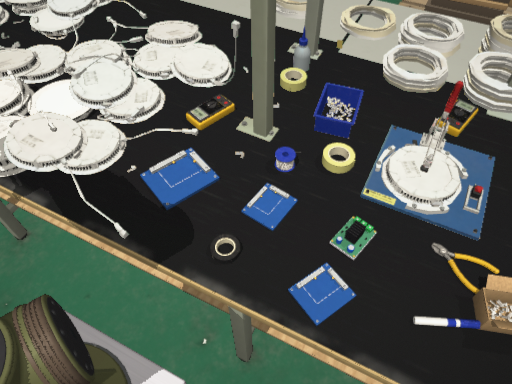

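The top view shows the board, green with a black heat sink, at (340,186). Three blue plates have stops: (196,198), which looks largest, (274,190) and (338,236). The large clamp fixture is at (370,107). I'll measure the plates and crop the chosen ones.

```bash
cat > h.py <<'E'
import numpy as np, cv2
def ray(c,uv,z):
    uv=np.atleast_2d(np.asarray(uv,float)); K=c["mtx"];T=c["cam_to_world"]
    d=np.c_[(uv[:,0]-K[0,2])/K[0,0],(uv[:,1]-K[1,2])/K[1,1],np.ones(len(uv))]@T[:3,:3].T
    s=(z-T[2,3])/d[:,2]
    return T[:3,3]+d*s[:,None]
def blobs(c,lo,hi,amin):
    m=cv2.inRange(cv2.cvtColor(c["frame"],cv2.COLOR_RGB2HSV),lo,hi)
    m=cv2.morphologyEx(m,cv2.MORPH_CLOSE,np.ones((5,5)))
    cs,_=cv2.findContours(m,cv2.RETR_EXTERNAL,cv2.CHAIN_APPROX_NONE)
    return [k for k in cs if cv2.contourArea(k)>amin]
E
python3 - <<'E'
from h import *; import pickle
d=pickle.load(open("c0.pkl","rb"))
for n in d:
  c=d[n]
  for nm,lo,hi,z in(("blue",(100,120,60),(125,255,255),12),("green",(40,80,40),(90,255,255),10)):
    for k in blobs(c,lo,hi,250):
      m=k.reshape(-1,2).mean(0)
      if nm=="green" and not(0<m[1]<260): continue
      w=ray(c,k.reshape(-1,2),z)[:,:2].astype(np.float32)
      r=cv2.minAreaRect(w); print(n,nm,m.round(),np.round(r[0]),np.round(r[1]),round(r[2],1))
c=d["top"]["frame"][:,:,::-1]
a=cv2.resize(c[160:265,155:370],None,fx=3.5,fy=3.5,interpolation=cv2.INTER_CUBIC); cv2.imwrite("pics/c.png",a)
E
```

```text
scene blue [321. 292.] [ 405. -313.] [ 91. 105.] 62.4
scene blue [269. 206.] [ 549. -127.] [ 92. 107.] 80.9
scene blue [180. 177.] [528. 108.] [137. 152.] 65.3
scene blue [285. 159.] [699. -99.] [87. 54.] 22.4
scene blue [431. 194.] [ 805. -439.] [267. 276.] 89.9
scene blue [400. 139.] [ 887. -348.] [ 78. 115.] 88.9
scene blue [338. 109.] [ 941. -149.] [218. 118.] 7.8
scene green [353. 235.] [ 562. -327.] [62. 95.] 74.9
top blue [337. 236.] [ 409. -312.] [ 92. 105.] 62.7
top blue [273. 189.] [ 554. -126.] [ 92. 105.] 81.1
top blue [191. 197.] [532. 109.] [132. 152.] 65.4
top blue [264. 145.] [ 694. -104.] [53. 60.] 88.4
top blue [343.  80.] [ 883. -375.] [118. 130.] 0.2
top blue [392. 112.] [ 809. -481.] [267. 187.] 0.2
top blue [281.  72.] [ 927. -165.] [167. 114.] 8.1
top green [339. 185.] [ 562. -328.] [62. 90.] 75.3
```

View pics/c.png

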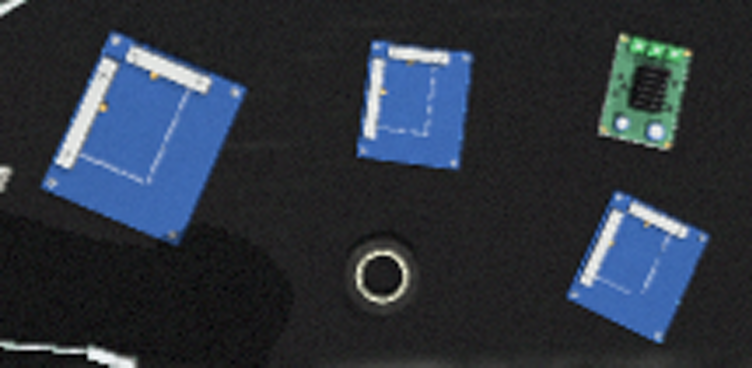

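The chosen nest is the largest plate, at (196,198) in the top view. It measures 152 x 132 mm, centre (530,108), yaw about -24.7°. The other two plates are 105 x 92, so they are decoys. The board is at (562,-328), yaw -14.8°, and measures 90 x 62. I'm setting out for it.

>>> step_arm([
  [[0,0,0,-0.85,-0.85,0,-1],[0,0,0,-0.85,-0.85,0,-1],[0,0,0,-0.85,-0.85,0,-1],[0,0,0,-0.85,-0.85,0,-1],[0,0,0,-0.85,-0.85,0,-1]],
])

```text
clock: 0.6
eef_pos: [301.8, 285.1, 404.5]
eef_rot: [-3.141, -0.0, 2.752]
wrist_force: [1.4, 1.0, 0.9]
finger_gap: 94.0
finger_force: 0.0
```

>>> step_arm([
  [[0,0,0,-0.85,-0.85,0,-1],[0,0,0,-0.85,-0.85,0,-1],[0,0,0,-0.85,-0.85,0,-1],[0,0,0,-0.85,-0.85,0,-1],[0,0,0,-0.85,-0.85,0,-1]],
])

```text
clock: 1.1
eef_pos: [394.5, 63.0, 404.7]
eef_rot: [3.141, 0.0, 2.752]
wrist_force: [0.5, 0.4, -0.0]
finger_gap: 93.9
finger_force: 0.0
```

>>> step_arm([
  [[0,0,0,-0.85,-0.85,0,-1],[0,0,0,-0.85,-0.85,0,-1],[0,0,0,-0.85,-0.85,0,-1],[0,0,0,-0.85,-0.85,0,-1],[0,0,0,-0.85,-0.85,0,-1]],
])

```text
clock: 1.6
eef_pos: [487.2, -158.9, 404.4]
eef_rot: [3.142, -0.0, 2.751]
wrist_force: [0.2, 0.1, 0.4]
finger_gap: 94.1
finger_force: 0.0
```

>>> step_arm([
  [[0,0,0,-0.83,-0.8,0,-1],[0,0,0,-0.83,-0.8,0,-1],[0,0,0,-0.83,-0.8,0,-1],[0,0,0,-0.83,-0.8,0,-1],[0,0,-0.167,0,0,0.5,-1]],
])

```text
clock: 2.1
eef_pos: [561.9, -330.0, 385.3]
eef_rot: [-3.14, 0.003, 2.88]
wrist_force: [0.4, 0.4, -0.4]
finger_gap: 94.1
finger_force: 0.0
```

```bash
python3 - <<'E'
from cell import manip, optics
import cv2, numpy as np, pickle
c=optics.camera("wrist"); pickle.dump(c,open("w1.pkl","wb"))
print(c["mtx"].tolist(),np.round(c["cam_to_world"],3).tolist())
cv2.imwrite("pics/d.png",c["frame"][:,:,::-1])
s=manip.read_state(); print(s["eef_pos"],s["eef_rot"],s["joints"])
E
```

```text
[[297.3186396354542, 0.0, 258.52300593341187], [0.0, 297.3186396354542, 193.21256037559064], [0.0, 0.0, 1.0]] [[0.258, 0.932, 0.254, 489.546], [0.966, -0.249, -0.07, -310.967], [-0.002, 0.263, -0.965, 365.215], [0.0, 0.0, 0.0, 1.0]]
[ 561.24846197 -327.83066651  379.96839709] [ 3.1403638  -0.00381235  2.89309406] [-5.84981938e-01  5.44878636e-01  1.23424407e+00 -1.00870788e-04
  1.36647424e+00 -1.90725666e+00]
```

View pics/d.png

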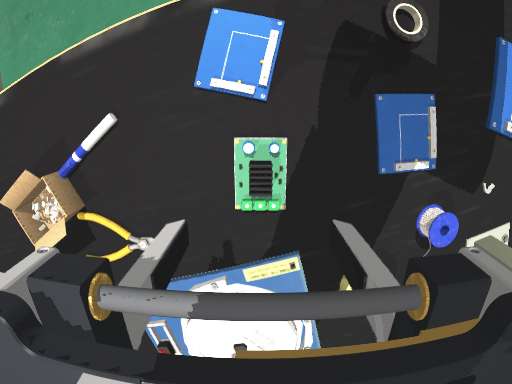

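The wrist view shows the board centred at about (261,174), with the heat sink at (261,178) between the fingers.

```bash
cat >> h.py <<'E'
def fray(c,uv,z):
    uv=np.atleast_2d(np.asarray(uv,float)); K=c["mtx"];T=c["cam_to_world"]
    p=(uv-K[:2,2])/K[0,0]; r=np.linalg.norm(p,axis=1)+1e-9
    d=np.c_[p*(np.sin(r)/r)[:,None],np.cos(r)]@T[:3,:3].T
    return T[:3,3]+d*((z-T[2,3])/d[:,2])[:,None]
E
python3 - <<'E'
from h import *; import pickle
c=pickle.load(open("w1.pkl","rb"))
for k in blobs(c,(40,80,40),(90,255,255),500):
    if abs(k.reshape(-1,2).mean(0)-[261,174]).max()>40: continue
    r=cv2.minAreaRect(fray(c,k.reshape(-1,2),10)[:,:2].astype(np.float32)); print("board",r)
v=cv2.cvtColor(c["frame"],cv2.COLOR_RGB2HSV)[:,:,2][155:203,240:285]
m=(v<60).astype(np.uint8); m=cv2.morphologyEx(m,cv2.MORPH_CLOSE,np.ones((5,5)))
k=max(cv2.findContours(m,0,1)[0],key=cv2.contourArea).reshape(-1,2)+[240,155]
print(k.min(0),k.max(0)); r=cv2.minAreaRect(fray(c,k,42)[:,:2].astype(np.float32)); print("sink@42",r)
for uv in((261,178),): print(c["range_z"][uv[1],uv[0]])
E
```

```text
board ((561.6279907226562, -329.018798828125), (61.374900817871094, 89.01710510253906), 75.0623550415039)
[249 161] [276 193]
sink@42 ((558.0135498046875, -325.1646728515625), (29.405607223510742, 37.311466217041016), 72.88623809814453)
330.4037
```

>>> step_arm([
  [[0,0,0.015,-0.02,-0.03,0.9,-1],[0,0,0,0,0,0.9,-1],[0,0,0,0,0,0.9,-1],[0,0,0,0,0,0.9,-1],[0,0,0,0,0,0.4,-1]],
])

```text
clock: 2.65
eef_pos: [561.0, -326.1, 221.4]
eef_rot: [3.14, -0.005, 2.87]
wrist_force: [-0.1, 0.4, -0.8]
finger_gap: 93.9
finger_force: 0.0
```

>>> step_arm([
  [[0,0,0,0,0,0.15,-1],[0,0,0,0,0,0,1],[0,0,0,0,0,0,1],[0,0,0,0,0,0,1],[0,0,0,0,0,0,1]],
], newtons=40)

```text
clock: 3.15
eef_pos: [561.7, -327.1, 219.8]
eef_rot: [-3.141, 0.001, 2.871]
wrist_force: [0.3, -0.4, 0.2]
finger_gap: 65.1
finger_force: 0.0
```

>>> step_arm([
  [[0,0,0,0,-0.04,0.12,1],[0,0,0,0,0,0,1],[0,0,0,0,0,0,1],[0,0,0,0,0,0,1],[0,0,0,0,0,0,1]],
])

```text
clock: 3.65
eef_pos: [561.2, -328.6, 213.9]
eef_rot: [3.142, 0.0, 2.871]
wrist_force: [-0.8, -0.1, 0.2]
finger_gap: 25.4
finger_force: 40.2
```

>>> step_arm([
  [[0,0,0,0,0,0,1],[0,0,0,0,0,0,1],[0,0,0,0,0,0,1],[0,0,0,0,0,0,1]],
])

```text
clock: 4.05
eef_pos: [561.2, -328.6, 213.9]
eef_rot: [-3.142, 0.0, 2.871]
wrist_force: [0.7, 0.0, 0.8]
finger_gap: 25.7
finger_force: 40.0
```

>>> step_arm([
  [[0,0,0,0,0,-0.3,1],[0,0,0,0,0,-0.75,1],[0,0,0,0,0,-0.85,1],[0,0,0,0,0,-0.6,1]],
], newtons=55)

```text
clock: 4.45
eef_pos: [561.2, -328.6, 316.9]
eef_rot: [-3.141, 0.002, 2.871]
wrist_force: [0.6, 0.2, -2.3]
finger_gap: 25.8
finger_force: 55.0
```

>>> step_arm([
  [[0,0,0,0.2,0.5,0,1],[0,0,0,0.35,0.9,0,1],[0,0,0,0.35,0.9,0,1],[0,0,0,0.35,0.9,0,1],[0,0,0,0.35,0.9,0,1]],
])

```text
clock: 4.95
eef_pos: [542.8, -152.0, 314.6]
eef_rot: [-3.142, 0.0, 2.871]
wrist_force: [1.2, 0.2, -1.9]
finger_gap: 25.4
finger_force: 55.0
```

>>> step_arm([
  [[0,0,0,0.35,0.9,0,1],[0,0,0,0.35,0.9,0,1],[0,0,0.1,0.2,0.6,0,1],[0,0,0.103,0,0,0,1],[0,0,0,0,0,0,1]],
])

```text
clock: 5.45
eef_pos: [534.2, -50.6, 314.6]
eef_rot: [3.141, 0.001, 2.712]
wrist_force: [-0.3, -0.5, -3.1]
finger_gap: 25.1
finger_force: 55.0
```

```bash
python3 - <<'E'
from h import *
from cell import manip, optics
import pickle
c=optics.camera("wrist"); pickle.dump(c,open("w2.pkl","wb"))
cv2.imwrite("pics/e.png",c["frame"][:,:,::-1])
s=manip.read_state(); print(s["eef_pos"],s["eef_rot"],s["wrist_force"],s["finger_gap"])
for k in blobs(c,(100,120,60),(125,255,255),500):
    r=cv2.minAreaRect(fray(c,k.reshape(-1,2),12)[:,:2].astype(np.float32)); print(k.reshape(-1,2).mean(0).round(),r)
E
```

```text
[534.21981266 -51.21736018 314.41642528] [3.14156612e+00 4.82949031e-04 2.71384784e+00] [-0.53707361  0.62126867 -3.12471487] 25.70635772398708
[273. 337.] ((709.9590454101562, -110.79841613769531), (53.997406005859375, 49.264617919921875), 63.97287368774414)
[188. 209.] ((534.175537109375, -132.47569274902344), (69.22344207763672, 68.40908813476562), 80.85617065429688)
[ 35. 188.] ((409.9130859375, -310.3030700683594), (97.5895767211914, 103.040283203125), 62.40735626220703)
[393. 147.] ((531.7772216796875, 107.46473693847656), (132.2221221923828, 149.6597137451172), 65.39207458496094)
```

View pics/e.png

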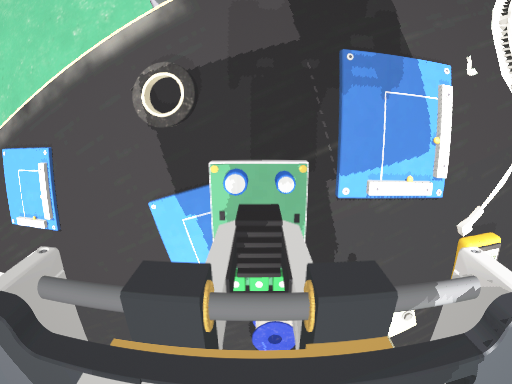

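The wrist view shows the board held square, with its near edge at (209..307,160). The nest is clear at (393,130), with its long stop at (444,130) and short stop at (400,188), both carrying brass contacts. I'll check how the board sits in the grip.

```bash
python3 - <<'E'
from h import *; import pickle
c=pickle.load(open("w2.pkl","rb"))
g=cv2.inRange(cv2.cvtColor(c["frame"],cv2.COLOR_RGB2HSV),(40,80,40),(90,255,255)); g[:, :195]=0; g[:,320:]=0; g[250:]=0
ys,xs=np.nonzero(g); print(xs.min(),xs.max(),ys.min())
yaw=2.7138; tx=np.array([np.cos(yaw),np.sin(yaw)]); ty=np.array([np.sin(yaw),-np.cos(yaw)]); p0=np.array([534.22,-51.2])
def T(uv): 
    w=fray(c,uv,110.5)[:,:2]-p0; return np.c_[w@tx,w@ty].round(1)
row={y:np.nonzero(g[y])[0] for y in (166,180,195,205)}
for y,r in row.items(): print(y,T([(r.min(),y),(r.max(),y)]).tolist())
print("end edge",[T([(x,np.nonzero(g[:,x])[0].min())])[0].tolist() for x in (222,240,258,276,294)])
E
```

```text
210 306 164
166 [[43.3, -30.4], [43.2, 25.2]]
180 [[34.2, -30.1], [34.1, 30.0]]
195 [[24.3, -29.9], [24.2, 30.4]]
205 [[17.5, -30.2], [17.4, 30.0]]
end edge [[44.5, -22.7], [44.4, -11.3], [44.4, -0.0], [44.4, 11.3], [44.4, 22.7]]
```

The board sits centred and square in the grip. Nest axes in the tool frame: nest x = −tool x, nest y = +tool y. Next I go above the seat, backed off 10 mm from each stop.

>>> step_arm([
  [[0,0,0,0.2,0.46,0,1],[0,0,0,0.4,0.9,0,1],[0,0,0,0.4,0.9,0,1],[0,0,0,0.4,0.8,0,1],[0,0,0,0.3,0.6,0,1]],
])

```text
clock: 6.0
eef_pos: [533.4, 111.4, 314.1]
eef_rot: [3.141, 0.0, 2.714]
wrist_force: [0.1, 0.4, -1.5]
finger_gap: 25.9
finger_force: 55.0
```

>>> step_arm([
  [[0,0,0,0,0,0.5,1],[0,0,0,0,0,0.7,1],[0,0,0,0,0,0.4,1],[0,0,0,0,0,0,1],[0,0,0,0,0,0,1]],
])

```text
clock: 6.5
eef_pos: [533.8, 109.7, 250.5]
eef_rot: [3.141, 0.0, 2.712]
wrist_force: [0.0, 0.6, -1.9]
finger_gap: 25.4
finger_force: 55.0
```

```bash
python3 - <<'E'
from h import *
from cell import manip, optics
s=manip.read_state(); print(s["eef_pos"],s["eef_rot"],s["wrist_force"])
c=optics.camera("wrist"); cv2.imwrite("pics/f.png",c["frame"][:,:,::-1])
E
```

```text
[533.80260534 109.67968015 250.49507183] [3.14146681e+00 2.36795773e-04 2.71233830e+00] [ 0.02713132  0.59467027 -1.87082809]
```

View pics/f.png

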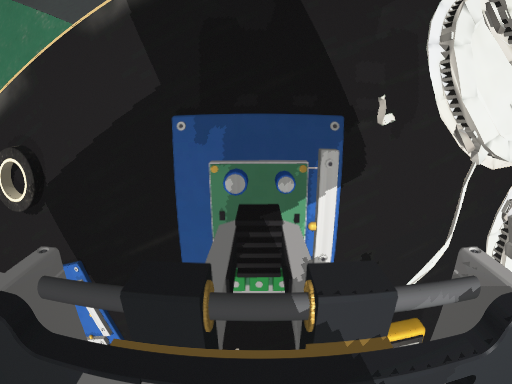

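The view shows the board square over the deck, clear of the long stop, whose inner edge is near x=318 px. I'm lowering it.

>>> step_arm([
  [[0,0,0,0,0,0.3,1],[0,0,0,0,0,0.2,1],[0,0,0,0,0,0.05,1],[0,0,0,0,0,0,1],[0,0,0,0,0,0,1]],
])

```text
clock: 7.05
eef_pos: [533.5, 110.1, 228.0]
eef_rot: [3.142, 0.0, 2.712]
wrist_force: [-0.4, -0.5, -2.3]
finger_gap: 25.5
finger_force: 55.0
```

>>> step_arm([
  [[0,0,0,0,0,0.04,1],[0,0,0,0,0,0,1]],
])

```text
clock: 7.25
eef_pos: [533.5, 110.1, 226.3]
eef_rot: [3.142, 0.0, 2.712]
wrist_force: [-0.8, -0.6, -1.5]
finger_gap: 25.2
finger_force: 55.0
```

>>> step_arm([
  [[0,0,0,0,0,0.025,1],[0,0,0,0,0,0,1]],
])

```text
clock: 7.45
eef_pos: [533.7, 110.1, 225.9]
eef_rot: [3.141, 0.001, 2.712]
wrist_force: [-0.8, 0.6, 4.4]
finger_gap: 25.3
finger_force: 55.0
```

Laid down at z = 225.9 with about 6 N on the deck, as expected. Now sliding towards the long stop.

>>> step_arm([
  [[0,0,0,0,0.1,0,1],[0,0,0,0,0.08,0,1],[0,0,0,0,0.02,0,1],[0,0,0,0,0,0,1]],
])

```text
clock: 7.85
eef_pos: [537.1, 117.5, 225.9]
eef_rot: [3.141, 0.001, 2.712]
wrist_force: [-0.0, -1.6, 7.3]
finger_gap: 25.7
finger_force: 55.0
```

>>> step_arm([
  [[0,0,0,0,0.03,0,1],[0,0,0,0,0,0,1]],
])

```text
clock: 8.05
eef_pos: [537.6, 118.5, 225.9]
eef_rot: [3.141, 0.001, 2.712]
wrist_force: [-0.8, -2.7, 7.2]
finger_gap: 25.6
finger_force: 55.0
```

>>> step_arm([
  [[0,0,0,0,0.04,0,1],[0,0,0,0,0,0,1]],
])

```text
clock: 8.25
eef_pos: [538.3, 119.9, 225.8]
eef_rot: [3.142, 0.001, 2.712]
wrist_force: [-2.6, -3.0, 8.2]
finger_gap: 26.0
finger_force: 55.0
```

>>> step_arm([
  [[0,0,0,0,0.03,0,1],[0,0,0,0,0,0,1]],
])

```text
clock: 8.45
eef_pos: [538.7, 120.9, 225.8]
eef_rot: [-3.141, 0.001, 2.712]
wrist_force: [-1.6, -5.0, 8.0]
finger_gap: 25.5
finger_force: 55.0
```

>>> step_arm([
  [[0,0,0,0,0.025,0,1],[0,0,0,0,0,0,1]],
])

```text
clock: 8.65
eef_pos: [538.9, 121.3, 225.9]
eef_rot: [-3.14, 0.0, 2.712]
wrist_force: [-5.6, -11.6, 11.9]
finger_gap: 25.8
finger_force: 55.0
```

>>> step_arm([
  [[0,0,0,0,0.025,0,1],[0,0,0,0,0,0,1]],
])

```text
clock: 8.85
eef_pos: [539.2, 121.6, 225.9]
eef_rot: [-3.138, -0.0, 2.711]
wrist_force: [-10.0, -18.7, 17.6]
finger_gap: 25.1
finger_force: 55.0
```

Stop reached, at about 21 N. I'll ease it to a light press, then slide to the short stop.

>>> step_arm([
  [[0,0,0,0,-0.02,-0.01,1],[0,0,0,-0.08,0,0,1],[0,0,0,-0.08,0,0,1],[0,0,0,0,0,0,1]],
])

```text
clock: 9.25
eef_pos: [544.7, 118.8, 225.9]
eef_rot: [-3.139, -0.001, 2.711]
wrist_force: [-9.2, -10.4, 11.6]
finger_gap: 25.5
finger_force: 55.0
```

>>> step_arm([
  [[0,0,0,-0.05,0,0,1],[0,0,0,0,0,0,1]],
])

```text
clock: 9.45
eef_pos: [546.3, 118.0, 225.9]
eef_rot: [-3.139, -0.002, 2.712]
wrist_force: [-10.2, -10.2, 12.4]
finger_gap: 25.7
finger_force: 55.0
```

>>> step_arm([
  [[0,0,0,-0.03,0,0,1],[0,0,0,0,0,0,1]],
])

```text
clock: 9.65
eef_pos: [547.3, 117.6, 225.9]
eef_rot: [-3.139, -0.002, 2.712]
wrist_force: [-12.2, -8.8, 13.4]
finger_gap: 26.0
finger_force: 55.0
```

>>> step_arm([
  [[0,0,0,-0.025,0,0,1],[0,0,0,0,0,0,1]],
])

```text
clock: 9.85
eef_pos: [548.1, 117.2, 225.9]
eef_rot: [-3.139, -0.002, 2.712]
wrist_force: [-13.6, -9.4, 13.6]
finger_gap: 25.5
finger_force: 55.0
```

>>> step_arm([
  [[0,0,0,-0.025,0,0,1],[0,0,0,0,0,0,1]],
])

```text
clock: 10.05
eef_pos: [548.6, 117.1, 225.9]
eef_rot: [-3.138, -0.004, 2.712]
wrist_force: [-19.8, -7.0, 19.3]
finger_gap: 25.5
finger_force: 55.0
```

>>> step_arm([
  [[0,0,0,-0.025,0,0,1],[0,0,0,0,0,0,1]],
])

```text
clock: 10.25
eef_pos: [549.1, 117.0, 225.9]
eef_rot: [-3.138, -0.006, 2.712]
wrist_force: [-27.5, -4.7, 24.8]
finger_gap: 25.8
finger_force: 55.0
```

Both sides are seated: about 23 N along x and 16 N along y, springs and friction included. The wrist has tilted a few mrad because of the lever arm. I'll level the tool without changing the pushes, so the board lies flat.

>>> step_arm([
  [[-0.0045,-0.0075,0,0.033,-0.018,0,1],[0,0,0,0,0,0,1],[0,0,0,0,0,0,1]],
])

```text
clock: 10.55
eef_pos: [547.6, 116.8, 225.8]
eef_rot: [-3.141, 0.0, 2.712]
wrist_force: [-23.5, -3.9, 21.1]
finger_gap: 25.9
finger_force: 55.0
```

```bash
python3 - <<'E'
from h import *
from cell import manip, optics
s=manip.read_state(); print(s["eef_pos"],s["eef_rot"],s["wrist_force"],s["moment"])
c=optics.camera("wrist"); cv2.imwrite("pics/g.png",cv2.resize(c["frame"][100:290,150:370,::-1],None,fx=3,fy=3,interpolation=cv2.INTER_CUBIC))
E
```

```text
[547.62210401 116.83704645 225.84106669] [-3.14144590e+00  1.70849147e-04  2.71174866e+00] [-23.49890381  -3.92173849  21.13383285] [-0.78464787  4.45460661 -0.2222212 ]
```

View pics/g.png

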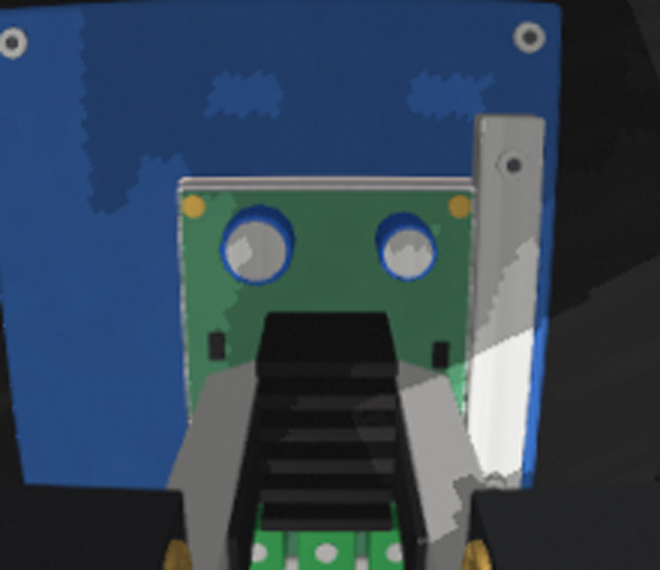

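The tool is level, and the crop shows the board edge lying against the long stop with no visible gap. A small yaw moment of -0.22 Nm remains, so I'll relieve it with a slight turn.

>>> step_arm([
  [[0,0,0.006,0,0,0,1],[0,0,0,0,0,0,1],[0,0,0,0,0,0,1]],
])

```text
clock: 10.9
eef_pos: [547.6, 116.8, 225.8]
eef_rot: [-3.141, 0.0, 2.707]
wrist_force: [-24.3, -5.5, 20.6]
finger_gap: 25.2
finger_force: 55.0
```

```bash
python3 - <<'E'
from cell import manip
s=manip.read_state(); print(s["eef_pos"],s["eef_rot"],s["wrist_force"],s["moment"])
E
```

```text
[547.63510207 116.83153841 225.82147097] [-3.14131221e+00  1.40111130e-04  2.70733554e+00] [-24.31693303  -5.45626578  20.64873299] [-0.82065046  4.41951049  0.05638507]
```

```bash
python3 -c "
from cell import workorder; print(workorder.sign_off())"
```

```text
the job is handed in; nothing more can be done
None
```

I handed the job in with the board flat on the largest blue nest, gripped by its heat sink and pressed against both stops at about 20 N (short stop) and 15 N (long stop). Those figures include the contact springs and friction. That it sits flush is judged from the force readings and the camera view, as the contact travel itself could not be read.

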